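# Pack a glass flow tube in its transit case

## Robot

A 6-joint arm with a two-finger parallel gripper is mounted at the origin on the work surface. World frame = base frame: x ahead of the robot, y to its left, z up, the work surface at z = 0. Lengths are in m, angles in rad, forces in N, time in s.
With the tool pointing down it reaches from about 0.35 to 0.875 m from the base axis. Payload 4.2 kg.
Tool frame: the origin (TCP) lies midway between the tips of the shut fingers; the grasp point (between the pads) lies ctrl.pinch_z behind it (ctrl.pinch_z is the distance from the TCP to the grasp point, in m); z points along the fingers, y is the line along which they close (so a half turn about z gives the same grasp; the last joint's range is limited). The gripper opens to 85 mm and grips with 20 to 120 N. Pads are 22 mm wide; open, the fingers measure 114 mm over their backs; the gripper's body (76 mm by 85 mm) begins 54 mm behind the grasp point. The pads swing forward as they close: fully open they stand 13 mm farther back than shut.
Start: joints at [-1.079, 0.385, 0.008, 0, -1.194, -0.259], TCP at [0.144, -0.608, 0.231] pointing down, gripper open.
Joint ranges: [-3.14, 3.14], [-1.21, 2.06], [-1.07, 1.41], [-3.16, 2.05], [-2.99, -0.16], [-3.1, 3.1]. Speed limits (rad/s): [2.79, 2.79, 3.14, 3.14, 3.14, 3.14].

## Interface

Orientations are given as a 3x3 rotation matrix whose columns are the frame's x, y, z axes.
In Python, from plant import ctrl gives the robot as it stands.
- The arm moves only by the tool play_rows, never from a script. Its argument "steps" is one flat list of numbers, 7 for each row, row after row: the turn, a rotation vector about the tool's x, y, z in units of 6 degrees (1.0 is 6 degrees), then the shift along the tool's x, y, z in m, then the gripper's target within -1 to 1 (shut at 1, half-way at 0, fully open at -1). In form: [rx, ry, rz, x, y, z, grip, rx, ry, rz, x, y, z, grip, ...]. A call has 1 to 12 rows; each row shifts and turns the commanded pose from where the row before left it, along the tool's axes as they then stand; what a row does not reach is not made up. A row lasts 1/10 s, in which the tool goes at most 50 mm and 8.59 degrees, less where a joint would pass 70% of its speed; a pose out of reach is approached as far as the arm can. A call is refused whole if a number of a shift passes 0.05 or a number of a turn 1, either way. A call with a gripper value outside its range is refused whole. The fingers move at their own pace and stop on an object; the grip force is fixed at half the most. Time passes only in rows, so rows that do not move let the fingers close. It gives the time, the measured TCP pose, the force, the opening and the grip force at its end, in the units of the state.
- ctrl.observe(): the state, without advancing time (a new reading comes with each control period).
- ctrl.capture(name): name is "scene" or "top" or "wrist"; returns the picture (420x560x3 uint8, red, green, blue); there is no depth.
- ctrl.get_calibration(name): a dict with "vfov" (degrees; the focal length in pixels is half the picture's height over the tangent of half this angle, whatever the lens; pixels are square), "cx", "cy" (the principal point, pixels), "R" (3x3) and "t" (3): a world point X has camera coordinates R X + t; the wrist camera has in their place "hand_eye" (4x4, takes a point from camera to tool coordinates, whose origin is the TCP and whose axes are the flange's). Camera axes: x right, y down, z forward; pixel columns grow to the right and rows downward; lengths in m; the calibration is good to about 2 mm. The wrist camera is an equidistant fisheye: a pixel r from the principal point sees the ray r / f radians off the axis. A picture is of the moment at which its call begins: read the wrist's pose just before it. get_calibration takes no time and is no camera call.
- ctrl.finish_job(): hands the job in; it is judged then, once.
The state is a dict: "time_s": time; "joint_positions": joint angles; "qd": joint speeds; "tau": joint torques, N m; "ee_pos": TCP position; "tool_rot": TCP orientation; "wrist_force": force on the tool from outside, world axes, zero at the start; "moment": the same for the moment, N m; "finger_gap": finger opening in m; "finger_force": force on a finger pad.
Only numpy, scipy, OpenCV 4.12 (cv2) and the standard library are available. Lean on these libraries where they do the work, as an engineer would, in place of code of your own. Each camera call takes 0.05 s, during which the arm holds its last target. There are 200 camera calls.

## Task

Pack the glass flow tube in the open black transit case: lay it in gently, lengthwise between the yellow retainer and the orange-faced stop block, squeezing the glass only lightly. Then slide the retainer along until the tube is bedded against the stop block and the retainer's sprung pad is pressed in about half-way and never hard onto the glass, let go of it, and close the lid. Leave the carton, the tape roll and the grey jar where they are.

Things in the scene. Friction and masses are not known exactly. Their poses are not given: they have to be found in the camera images.
- tube_center (a point): Centre of the fragile flow tube, 130 mm long along its x axis, lying flat, centre 28 mm above its support. Clear glass cylinder (48 mm diameter, 90 mm long) between two square blue end caps (56 x 56 mm, 20 mm long each), a red float inside. 0.1 to 0.16 kg. The glass stands about 30 N of grip per finger, not more; set it down softly, never drop it.
- case: Black transit case, fixed to the table, open on top: 320 (x) x 162 (y) x 96 mm high, walls and floor 6 mm thick. Origin at the centre of its underside; x runs along it from the yellow retainer (-x end) to the stop block (+x end), y towards the lid's hinge, z up.
- case_floor (a point): Centre of the case's inner floor, 6 mm above the table. The rigid stop block (orange face, 70 mm tall, 140 mm wide) stands with its face somewhere from 78 to 116 mm from here in the case's +x: different each time and not reported, so look or feel for it. A tube laid with its centre within 5 mm of being over this point clears both the stop block and the pad.
- lid (a joint): Angle of the lid, rad: 0 shut, 1.57 upright, 1.95 fully open (leaning back against its stop, as it starts). 0.25 kg, free hinge: it falls shut by its own weight once it is past upright, and falls back open otherwise.
- lid_hinge (a point): Middle of the lid's hinge line, which runs along the case's x on the upper rim of its +y wall, 96 mm above the table.
- lid_edge (a point): Middle of the lid's free edge. The lid is a flat panel 320 mm along the hinge, 162 mm from hinge to edge and 8 mm thick; fully open its edge is about 247 mm above the table and 60 mm beyond the hinge in the case's +y. Free space of at least 100 mm lies behind it.
- retainer (a joint): Travel of the retainer along the case's +x, m: 0 as it starts (drawn right back), 0.11 at most. It slides with a steady friction of about 14 N and stays where it is left. Its black sprung pad, 80 mm wide, gives 12 mm before it is hard up, at 0.8 N per mm: about 5 N half-way, on top of the 14 N and up to 2 N for dragging the tube.
- fin_grip (a point): Grip point on the retainer's upright fin (moves with it), 72 mm above the table. The fin is 14 mm thick (case y), 34 mm long (case x), its top 12 mm above this point; grip it from above across its thickness. The retainer's plate, 124 mm wide, its top only 44 mm above the table, spans 9 to 17 mm ahead of this point (case +x); the free pad's face 39 mm ahead.
- carton_center (a point): Bystander: centre of a cardboard carton, 90 x 120 x 70 mm high.
- tape_center (a point): Bystander: centre of a tape roll lying flat, 100 mm across, 48 mm high.
- canister_center (a point): Bystander: centre of a grey jar with a red cap, 72 mm across, 130 mm high.
Mind the look-alikes: they are no part of the job. What is shaped like the part that bears tube_center but purple or turquoise is not meant.

How it is judged:
On the way, in this order (a step that is already met when the one before it is completed fails the run):
1. the tube lies on the case's floor, lengthwise, let go (x of tube_center in the frame of case between -0.06 and 0.09 m and y of tube_center in the frame of case between -0.045 and 0.045 m and z of tube_center in the frame of case between 0.028 and 0.04 m and angle between the x axis of tube_center and the x axis of case, either way round below 0.2 rad and contact force between the fingers and tube below 0.1 N), for 0.2 s.
2. the retainer's pad presses the tube against the stop block with 2.6 to 9 N (x of tube_center in the frame of case between -0.06 and 0.09 m and y of tube_center in the frame of case between -0.045 and 0.045 m and z of tube_center in the frame of case between 0.028 and 0.04 m and angle between the x axis of tube_center and the x axis of case, either way round below 0.2 rad and contact force between retainer and tube between 2.6 and 9 N), for 0.2 s.
At the end, for the whole second after the job is handed in: The tube lies at rest on the case's floor (centre 28 to 40 mm above the case's underside, within 45 mm of its centre line, within 0.2 rad of lengthwise), held by the retainer's pad with 2.6 to 9 N (pad 3.3 to 11 mm in), and the lid is shut (below 0.04 rad) (all of step 2 and value of joint lid below 0.04 rad and contact force between the fingers and tube below 0.1 N and linear speed of tube below 0.02 m/s); the robot touches nothing.
It fails at once if the tube is gripped with more than 90 N, both fingers together (contact force between the fingers and tube above 90 N).
It fails at once if the retainer presses on the tube with more than 11 N (contact force between retainer and tube above 11 N).
It fails at once if the tube is dropped on or pressed against the case with more than 30 N (contact force between case and tube above 30 N).
It fails at once if the carton, the tape roll or the grey jar is moved by more than 25 mm (distance of any of carton_center, tape_center, canister_center from where it was at the start of the episode above 0.025 m).
It also fails if it takes over 72 s, if anything falls off the work surface, if the arm or the gripper's body presses on something with over 40 N, if the wrist force passes 120 N, or if a joint passes its speed limit or range.

## Working session

There is one attempt and no reset: what is moved stays moved. The work goes in short steps, Python scripts to look and compute and a tool call to move; the robot and the scene stay as the last step left them, time stands still between calls to the robot, and variables do not carry over. Pictures are saved under pics/ and viewed, at most 13 in all, crops included, and the job is handed in when it is done.

Besides the shell and the picture viewer there is one more tool, called after ">>>" by a JSON object that holds its "name" and its "arguments", one argument or row to a line. play_rows: Moves the arm, as the interface text tells. Its arguments: {"type":"object","properties":{"steps":{"type":"array"}},"required":["steps"]}

```bash
ls; mkdir -p pics
python3 - <<'E'
from plant import ctrl
import cv2,numpy as np
s=ctrl.observe(); print({k:np.round(v,3).tolist() for k,v in s.items()}, ctrl.pinch_z)
for n in("scene","top","wrist"):
    im=ctrl.capture(n); np.save(f"pics/{n}0.npy",im); cv2.imwrite(f"pics/{n}0.png",im[...,::-1]); c=ctrl.get_calibration(n); print(n,{k:np.round(v,4).tolist() for k,v in c.items()})
E
```

```text
pics
{'time_s': 0.0, 'joint_positions': [-1.079, 0.386, 0.007, -0.001, -1.194, -0.259], 'qd': [-0.001, -0.001, 0.001, -0.001, 0.0, -0.002], 'tau': [-0.001, -39.229, 18.84, 4.186, -0.005, 0.0], 'ee_pos': [0.144, -0.608, 0.23], 'tool_rot': [[-0.973, -0.231, -0.001], [-0.231, 0.973, 0.002], [0.0, 0.002, -1.0]], 'wrist_force': [0.112, -0.957, -0.085], 'moment': [0.044, 0.008, 0.027], 'finger_force': 0.0, 'finger_gap': 0.086} 0.0187
scene {'vfov': 54.8928, 'cx': 278.1299, 'cy': 207.9134, 'R': [[0.3651, 0.9309, -0.0144], [0.7819, -0.315, -0.538], [-0.5053, 0.1852, -0.8428]], 't': [-0.109, -0.4174, 1.5327]}
top {'vfov': 53.8525, 'cx': 278.3237, 'cy': 210.8036, 'R': [[-0.0227, -0.9996, -0.0165], [-0.999, 0.0233, -0.0375], [0.0379, 0.0156, -0.9992]], 't': [-0.0584, 0.5464, 1.4285]}
wrist {'vfov': 65.7065, 'cx': 279.872, 'cy': 210.3776, 'hand_eye': [[0.0019, -0.9552, -0.296, 0.0736], [1.0, 0.002, -0.0002, 0.001], [0.0007, -0.296, 0.9552, -0.1427], [0.0, 0.0, 0.0, 1.0]]}
```

View pics/scene0.png

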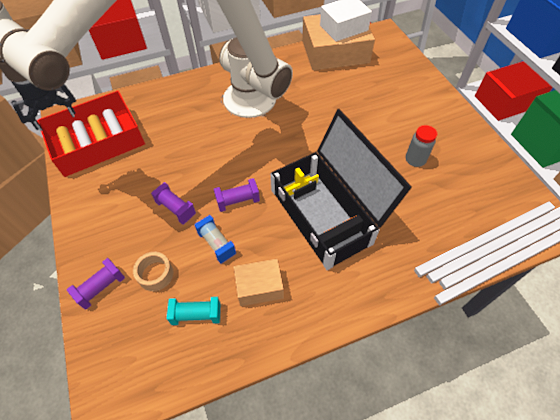

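View pics/top0.png

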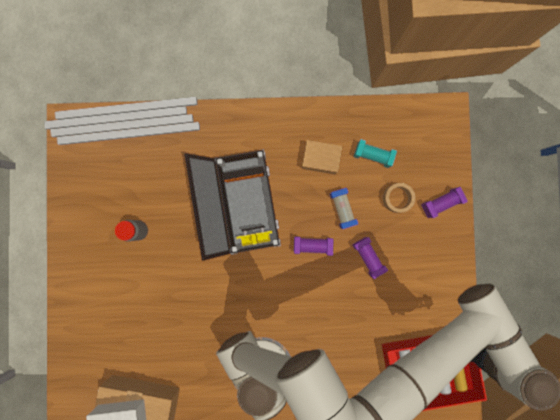

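The blue-capped tube is at scene (215,240) and top (343,207). The others are purple at top (314,245), (370,257), (445,202) and turquoise at (375,153); only the blue-capped clear one fits. The case is at top (248,202), with the yellow retainer at (254,239). I'll confirm in one enlarged crop and measure.

```bash
cat > h.py <<'E'
import numpy as np,cv2
from plant import ctrl
def cam(n):
    c=ctrl.get_calibration(n); return 210/np.tan(np.radians(c["vfov"])/2),c["cx"],c["cy"],c
def ray(n,u,v,z,pose=None):
    f,cx,cy,c=cam(n)
    if n=="wrist":
        p,Rt=pose; H=np.array(c["hand_eye"]); a=np.array([u-cx,v-cy]); r=np.hypot(*a); th=r/f
        d=np.r_[a/max(r,1e-9)*np.sin(th),np.cos(th)]
        o=np.array(p)+np.array(Rt)@H[:3,3]; d=np.array(Rt)@H[:3,:3]@d
    else:
        R=np.array(c["R"]);t=np.array(c["t"]); o=-R.T@t; d=R.T@np.array([(u-cx)/f,(v-cy)/f,1])
    return o+d*(z-o[2])/d[2]
def blobs(im,lo,hi,amin=15):
    m=cv2.inRange(cv2.cvtColor(im,cv2.COLOR_RGB2HSV),lo,hi)
    n,l,s,c=cv2.connectedComponentsWithStats(m)
    return m,[(s[i,4],c[i].round(1).tolist(),s[i,:4].tolist()) for i in range(1,n) if s[i,4]>=amin]
BLUE=((105,150,50),(120,255,255)); YEL=((24,150,120),(33,255,255)); ORG=((5,200,120),(17,255,255))
E
python3 - <<'E'
from h import *
for n in("top","scene"):
    im=np.load(f"pics/{n}0.npy")
    for nm,c,z in(("blue",BLUE,.05),("yel",YEL,.06),("org",ORG,.06)):
        for b in blobs(im,*c)[1]:
            X=ray(n,*b[1],z)
            if .2<X[0]<.9 and abs(X[1])<.6: print(n,nm,b,X.round(3))
im=np.load("pics/top0.npy")[140:265,180:360]; cv2.imwrite("pics/c1.png",cv2.resize(im[...,::-1],None,fx=4.4,fy=4.4,interpolation=cv2.INTER_CUBIC))
E
```

```text
top blue (np.int32(59), [338.6, 192.5], [332, 189, 15, 8]) [ 0.601 -0.277  0.05 ]
top blue (np.int32(61), [348.6, 223.6], [341, 220, 16, 8]) [ 0.495 -0.307  0.05 ]
top yel (np.int32(301), [254.8, 238.1], [237, 231, 35, 15]) [0.453 0.009 0.06 ]
top org (np.int32(50), [244.7, 177.2], [227, 174, 36, 8]) [0.659 0.039 0.06 ]
scene blue (np.int32(133), [203.1, 223.2], [195, 215, 19, 22]) [ 0.499 -0.313  0.05 ]
scene blue (np.int32(254), [225.1, 251.8], [215, 241, 21, 22]) [ 0.612 -0.281  0.05 ]
scene yel (np.int32(324), [299.7, 180.6], [284, 168, 35, 27]) [0.47  0.005 0.06 ]
```

View pics/c1.png

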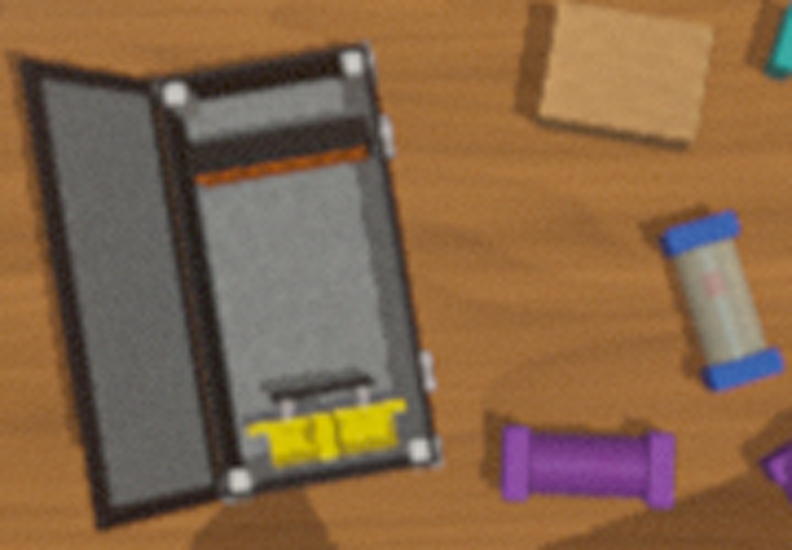

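The crop shows the blue-capped glass tube with its red float (crop (722,300)). The case has white corner posts at crop (175,93), (352,62), (420,450) and (240,480), the orange face near (285,167), and the fin near (328,435).

Run:
```python
from h import *
P=lambda x,y,z: ray("top",180+x/4.4,140+y/4.4,z)
c=[P(*p,.096)for p in((175,93),(352,62),(420,450),(240,480))]
print(np.round(c,3)); a=(c[1]+c[0]-c[2]-c[3]); print("ang",np.arctan2(a[1],a[0]),"len",np.hypot(*a[:2])/2, "ctr",np.mean(c,0).round(4))
th=np.arctan2(a[1],a[0]); ex=np.array([np.cos(th),np.sin(th)]); ey=np.array([-ex[1],ex[0]]); C=np.mean(c,0)[:2]
def loc(p):return (np.array([(p[:2]-C)@ex,(p[:2]-C)@ey])).round(4)
print("org L,R", [loc(P(*p,.07)) for p in((197,180),(370,152))], "fin",P(328,437,.084).round(4),loc(P(328,437,.084)))
s=ctrl.observe(); print(s["time_s"])
```

```text
[[ 0.71   0.117  0.096]
 [ 0.73  -0.016  0.096]
 [ 0.439 -0.061  0.096]
 [ 0.42   0.073  0.096]]
ang 0.14989203853344857 len 0.2934380050065715 ctr [0.5747 0.0283 0.096 ]
org L,R [array([0.083 , 0.0652]), array([ 0.0812, -0.0682])] fin [0.45   0.0083 0.084 ] [-0.1263 -0.0011]
0.15
```

>>> {"name": "play_rows", "arguments": {
  "steps": [0,0,0,-0.039,0.018,0,-1,0,0,0,-0.039,0.018,0,-1,0,0,0,-0.039,0.018,0,-1,0,0,0,-0.039,0.018,0,-1,0,0,0,-0.039,0.018,0,-1,0,0,0,-0.039,0.018,0,-1,0,0,0,-0.039,0.018,0,-1,0,0,0,-0.039,0.018,0,-1,0,0,0,-0.039,0.018,0,-1,0,0,0,-0.039,0.018,0,-1,0,0,0,-0.039,0.018,0,-1,0,0,-0.41,-0.037,0.016,0,-1]
}}

```text
time_s: 1.35
ee_pos: [0.5494, -0.2908, 0.231]
tool_rot: [[-0.962, -0.274, -0.001], [-0.274, 0.962, 0.0], [0.0, 0.0, -1.0]]
wrist_force: [0.7, -1.0, -0.1]
finger_gap: 0.0854
finger_force: 0.0
```

```bash
cat > look.py <<'E'
from h import *
import sys
s=ctrl.observe(); pose=(s["ee_pos"],s["tool_rot"]); im=ctrl.capture("wrist")
np.save(f"pics/{sys.argv[1]}.npy",im); cv2.imwrite(f"pics/{sys.argv[1]}.png",im[...,::-1])
print(np.round(s["ee_pos"],4),np.round(s["tool_rot"],3).tolist(),s["time_s"],s["finger_gap"])
for nm,c,z in(("blue",BLUE,.056),("yel",YEL,.05),("org",ORG,.06)):
    for b in blobs(im,*c,60)[1]: print(nm,b,ray("wrist",*b[1],z,pose).round(4))
E
python3 look.py w1
```

```text
[ 0.5494 -0.2908  0.231 ] [[-0.962, -0.274, -0.001], [-0.274, 0.962, 0.0], [0.0, 0.0, -1.0]] 1.35 0.08544602867317834
blue (np.int32(1043), [276.7, 130.1], [249, 121, 56, 20]) [ 0.4956 -0.3085  0.056 ]
blue (np.int32(910), [277.2, 234.4], [252, 218, 51, 26]) [ 0.5991 -0.2786  0.056 ]
yel (np.int32(176), [545.5, 189.8], [540, 177, 12, 27]) [0.4501 0.0483 0.05  ]
```

View pics/w1.png

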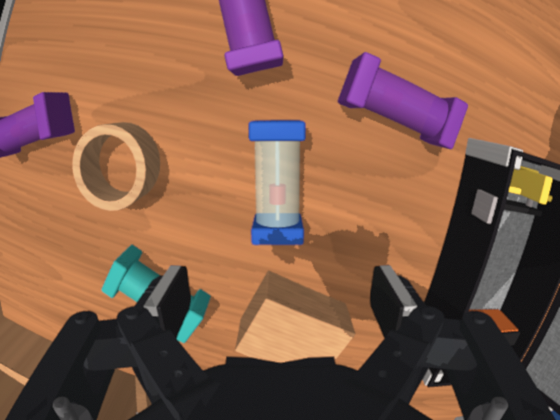

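Picture: the tube is centred at (277,185), aligned with the fingers, with clear space on both sides. Descending.

>>> {"name": "play_rows", "arguments": {
  "steps": [0,0,0,0.002,-0.002,0.03,-1,0,0,0,0,0,0.04,-1,0,0,0,0,0,0.04,-1,0,0,0,0,0,0.04,-1,0,0,0,0,0,0.035,-1,0,0,0,0,0,0.02,-1,0,0,0,0,0,0.012,-0.6,0,0,0,0,0,0,-0.4,0,0,0,0,0,0,-0.3,0,0,0,0,0,0,-0.2,0,0,0,0,0,0,-0.2]
}}

```text
time_s: 2.5
ee_pos: [0.5478, -0.2951, 0.0158]
tool_rot: [[-0.962, -0.272, 0.003], [-0.272, 0.962, -0.001], [-0.002, -0.001, -1.0]]
wrist_force: [0.1, 0.4, 0.8]
finger_gap: 0.0512
finger_force: 0.0
```

```bash
python3 -c "
from plant import ctrl
print(ctrl.pinch_z,ctrl.observe())"
```

```text
0.0187 {'time_s': 2.5, 'joint_positions': array([-2.34379349e-01,  5.98918646e-01, -2.39594986e-01,  1.60385495e-04,
       -7.29457531e-01, -1.06074077e+00]), 'qd': array([-0.00038869,  0.0022069 , -0.00525658, -0.00257421,  0.00042988,
        0.00179988]), 'tau': array([-6.69831235e-03, -4.39084983e+01,  1.35408282e+01,  3.01007509e+00,
        4.05753613e-03,  7.92987794e-05]), 'ee_pos': array([ 0.5477644 , -0.29511305,  0.0158234 ]), 'tool_rot': array([[-9.62205555e-01, -2.72310584e-01,  2.72309854e-03],
       [-2.72313506e-01,  9.62208281e-01, -7.60083699e-04],
       [-2.41320913e-03, -1.47289327e-03, -9.99996003e-01]]), 'wrist_force': array([0.10047302, 0.40845548, 0.75734753]), 'moment': array([-0.04060556, -0.01928961,  0.02714318]), 'finger_force': 0.0, 'finger_gap': 0.05115639193691706}
```

>>> {"name": "play_rows", "arguments": {
  "steps": [0,0,0,0,0,0,-0.15,0,0,0,0,0,0,-0.12,0,0,0,0,0,0,-0.1,0,0,0,0,0,0,-0.1]
}}

```text
time_s: 2.9
ee_pos: [0.5473, -0.2949, 0.0153]
tool_rot: [[-0.962, -0.273, 0.001], [-0.273, 0.962, -0.0], [-0.001, -0.001, -1.0]]
wrist_force: [-0.8, 1.6, 6.4]
finger_gap: 0.0475
finger_force: 18.9
```

>>> {"name": "play_rows", "arguments": {
  "steps": [0,0,0,0,0,-0.01,-0.1,0,0,0,0,0,-0.03,-0.1,0,0,0,0,0,-0.04,-0.1,0,0,0,0,0,-0.04,-0.1,0,0,0,0,0,-0.04,-0.1,0,0,0,0,0,-0.02,-0.1,0,0,0,0,0,0,-0.1]
}}

```text
time_s: 3.6
ee_pos: [0.5486, -0.2956, 0.1987]
tool_rot: [[-0.962, -0.272, 0.008], [-0.273, 0.962, -0.003], [-0.007, -0.005, -1.0]]
wrist_force: [-0.0, -0.3, -1.3]
finger_gap: 0.0473
finger_force: 19.0
```

>>> {"name": "play_rows", "arguments": {
  "steps": [0,0,0,-0.007,0.019,0,-0.1,0,0,0,-0.014,0.038,0,-0.1,0,0,0,-0.014,0.038,0,-0.1,0,0,0,-0.014,0.038,0,-0.1,0,0,0,-0.014,0.038,0,-0.1,0,0,0,-0.014,0.038,0,-0.1,0,0,0,-0.014,0.038,0,-0.1,0,0,0,-0.014,0.038,0,-0.1,0,0,0,-0.007,0.019,0,-0.1,0,0,0.6,0,0,0,-0.1,0,0,0.6,0,0,0,-0.1,0,0,0,0,0,0,-0.1]
}}

```text
time_s: 4.8
ee_pos: [0.5708, 0.0283, 0.1925]
tool_rot: [[-0.989, -0.15, -0.003], [-0.15, 0.989, -0.001], [0.004, 0.0, -1.0]]
wrist_force: [0.1, -0.2, -0.9]
finger_gap: 0.0473
finger_force: 19.0
```

```bash
python3 look.py w2
```

```text
[0.5708 0.0283 0.1925] [[-0.989, -0.15, -0.003], [-0.15, 0.989, -0.001], [0.004, 0.0, -1.0]] 4.8 0.047336136152591315
blue (np.int32(10898), [279.3, 171.2], [195, 136, 170, 70]) [0.5477 0.0253 0.056 ]
blue (np.int32(670), [544.9, 409.0], [524, 392, 36, 28]) [0.919  0.6288 0.056 ]
yel (np.int32(711), [303.7, 63.9], [272, 38, 75, 47]) [0.4513 0.0318 0.05  ]
yel (np.int32(430), [248.6, 57.6], [230, 50, 43, 24]) [ 0.4527 -0.016   0.05  ]
yel (np.int32(71), [242.5, 82.5], [214, 80, 60, 5]) [ 0.4755 -0.0179  0.05  ]
```

View pics/w2.png

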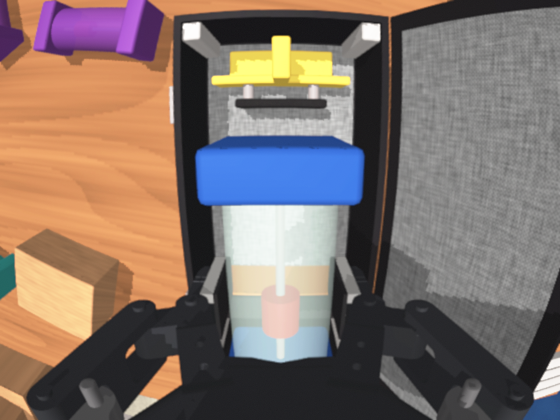

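The picture shows the cap's outer top edge at (279,148), case posts at (191,32) and (370,32), and the fin at (281,58). The tube is well centred over the case.

Run:
```python
from h import *
s=ctrl.observe(); p=(s["ee_pos"],s["tool_rot"]); R=np.array(s["tool_rot"])
f=lambda u,v,z: R.T@(ray("wrist",u,v,z,p)-s["ee_pos"])
th=.15;ex=np.array([np.cos(th),np.sin(th)]);ey=np.array([-ex[1],ex[0]]);C=np.array([.5747,.0283])
g=lambda u,v,z:[((ray("wrist",u,v,z,p)[:2]-C)@e).round(4) for e in(ex,ey)]
print("capouter/inner tool", f(279,148,.233).round(4), f(279,205,.233).round(4))
print("posts",g(191,32,.096),g(370,32,.096),"fin top", g(281,42,.084),"fin near",g(281,77,.08),"pad",g(281,100,.03),"tcp",(np.array(s["ee_pos"])[:2]-C)@ex,(np.array(s["ee_pos"])[:2]-C)@ey)
```

```text
capouter/inner tool [ 0.0625  0.0008 -0.04  ] [ 0.0438  0.0008 -0.0401]
posts [np.float64(-0.1416), np.float64(-0.0649)] [np.float64(-0.1421), np.float64(0.0679)] fin top [np.float64(-0.1333), np.float64(0.0019)] fin near [np.float64(-0.1059), np.float64(0.002)] pad [np.float64(-0.0898), np.float64(0.0022)] tcp -0.003687295862460579 0.00037034301669359635
```

>>> {"name": "play_rows", "arguments": {
  "steps": [0,0,0,0,0.001,0.02,-0.1,0,0,0,0,0,0.03,-0.1,0,0,0,0,0,0.03,-0.1,0,0,0,0,0,0.03,-0.1,0,0,0,0,0,0.025,-0.1,0,0,0,0,0,0.015,-0.1,0,0,0,0,0,0.01,-0.1,0,0,0,0,0,0.004,-0.1,0,0,0,0,0,0,-0.1,0,0,0,0,0,0,-0.1]
}}

```text
time_s: 5.85
ee_pos: [0.5724, 0.0292, 0.0311]
tool_rot: [[-0.989, -0.15, 0.002], [-0.15, 0.989, 0.0], [-0.002, 0.0, -1.0]]
wrist_force: [-0.0, 0.2, -0.8]
finger_gap: 0.0472
finger_force: 19.0
```

>>> {"name": "play_rows", "arguments": {
  "steps": [0,0,0,0,0,0.003,-0.1,0,0,0,0,0,0.002,-0.1,0,0,0,0,0,0.002,-0.1,0,0,0,0,0,0,-0.1,0,0,0,0,0,0,-0.1]
}}

```text
time_s: 6.35
ee_pos: [0.5717, 0.0291, 0.0233]
tool_rot: [[-0.989, -0.15, -0.0], [-0.15, 0.989, -0.0], [0.0, -0.0, -1.0]]
wrist_force: [-0.7, -0.3, -1.1]
finger_gap: 0.0475
finger_force: 19.0
```

>>> {"name": "play_rows", "arguments": {
  "steps": [0,0,0,0,0,0.001,-0.1,0,0,0,0,0,0,-0.1,0,0,0,0,0,0.001,-0.1,0,0,0,0,0,0,-0.1]
}}

```text
time_s: 6.75
ee_pos: [0.5718, 0.0292, 0.0214]
tool_rot: [[-0.989, -0.15, 0.0], [-0.15, 0.989, -0.0], [-0.0, -0.0, -1.0]]
wrist_force: [-0.3, 0.1, -0.4]
finger_gap: 0.0473
finger_force: 19.0
```

>>> {"name": "play_rows", "arguments": {
  "steps": [0,0,0,0,0,0.001,-0.1,0,0,0,0,0,0,-0.1,0,0,0,0,0,0,-0.1]
}}

```text
time_s: 7.05
ee_pos: [0.5719, 0.0292, 0.0213]
tool_rot: [[-0.989, -0.15, 0.0], [-0.15, 0.989, -0.0], [-0.0, -0.0, -1.0]]
wrist_force: [-2.4, 0.3, 4.7]
finger_gap: 0.047
finger_force: 19.5
```

>>> {"name": "play_rows", "arguments": {
  "steps": [0,0,0,0,0,0,-0.15,0,0,0,0,0,0,-0.25,0,0,0,0,0,0,-0.5,0,0,0,0,0,0,-0.8,0,0,0,0,0,0,-0.9,0,0,0,0,0,0,-0.9,0,0,0,0,0,-0.02,-0.9,0,0,0,0,0,-0.04,-0.9,0,0,0,0,0,-0.04,-0.9,0,0,0,0,0,-0.04,-0.9,0,0,0,0,0,-0.03,-0.9,0,0,0,0,0,0,-0.9]
}}

```text
time_s: 8.25
ee_pos: [0.5745, 0.0297, 0.1958]
tool_rot: [[-0.989, -0.15, 0.011], [-0.15, 0.989, 0.002], [-0.011, 0.001, -1.0]]
wrist_force: [0.9, 1.5, 0.8]
finger_gap: 0.081
finger_force: 0.0
```

```bash
python3 look.py w3
```

```text
[0.5745 0.0297 0.1958] [[-0.989, -0.15, 0.011], [-0.15, 0.989, 0.002], [-0.011, 0.001, -1.0]] 8.25 0.0809884454640545
blue (np.int32(1429), [279.6, 131.3], [248, 120, 64, 23]) [0.5191 0.022  0.056 ]
blue (np.int32(1133), [280.0, 248.6], [252, 228, 58, 32]) [0.6273 0.0391 0.056 ]
blue (np.int32(352), [553.0, 401.9], [541, 386, 19, 34]) [0.9207 0.6658 0.056 ]
yel (np.int32(396), [247.1, 51.0], [230, 45, 41, 22]) [ 0.4525 -0.0167  0.05  ]
yel (np.int32(670), [296.8, 58.6], [216, 45, 114, 33]) [0.4531 0.0269 0.05  ]
```

View pics/w3.png

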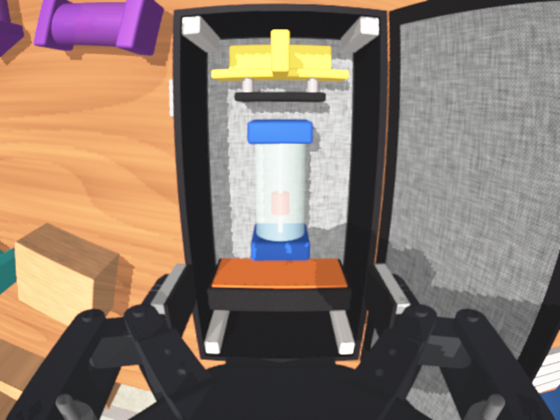

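The tube lies flat and straight between the pad (281,97) and the orange block (280,270), released. The fin is at (281,52). Next I'll move above the fin.

>>> {"name": "play_rows", "arguments": {
  "steps": [0,0,0,0.02,0.001,0,-0.5,0,0,0,0.04,0,0,-0.3,0,0,0,0.04,0,0,0,0,0,0,0.02,0,0,0,0,0,0,0,0,0,0,0,0,0,0,0,0,0]
}}

```text
time_s: 8.9
ee_pos: [0.4527, 0.0121, 0.1898]
tool_rot: [[-0.989, -0.15, -0.001], [-0.15, 0.989, -0.0], [0.001, -0.0, -1.0]]
wrist_force: [0.8, 0.2, -0.7]
finger_gap: 0.0425
finger_force: 0.0
```

```bash
python3 look.py w4
```

```text
[0.4527 0.0121 0.1898] [[-0.989, -0.15, -0.001], [-0.15, 0.989, -0.0], [0.001, -0.0, -1.0]] 8.9 0.0425447874647243
blue (np.int32(2036), [278.8, 258.5], [250, 240, 58, 37]) [0.5113 0.0211 0.056 ]
blue (np.int32(795), [279.4, 351.7], [255, 328, 49, 35]) [0.6268 0.0393 0.056 ]
blue (np.int32(113), [553.8, 414.8], [543, 401, 17, 19]) [0.8352 0.6768 0.056 ]
yel (np.int32(855), [283.6, 188.9], [231, 176, 113, 51]) [0.4459 0.0155 0.05  ]
yel (np.int32(155), [246.1, 202.3], [215, 196, 56, 10]) [ 0.4633 -0.0162  0.05  ]
```

View pics/w4.png

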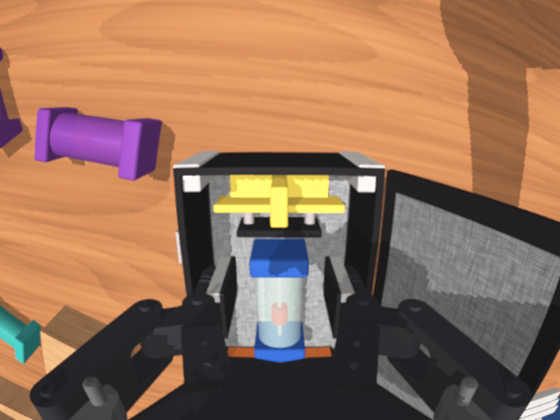

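Run:
```python
from h import *
s=ctrl.observe(); p=(s["ee_pos"],s["tool_rot"]); R=np.array(s["tool_rot"])
im=np.load("pics/w4.npy"); print([im[v,279].tolist() for v in range(172,232,3)])
f=lambda u,v,z: (R.T@(ray("wrist",u,v,z,p)-s["ee_pos"]))[:2].round(4)
print("fin rear/front",f(279,177,.084),f(279,213,.084),"edges y",f(270.5,200,.084),f(287.5,200,.084),"plate front top",f(230,212,.044),f(230,204,.044),"pad",f(279,236,.03))
```

```text
[[56, 54, 55], [135, 116, 54], [191, 162, 64], [196, 166, 65], [194, 164, 64], [248, 227, 90], [255, 253, 123], [255, 253, 123], [255, 253, 123], [255, 253, 123], [255, 253, 123], [255, 253, 123], [255, 253, 122], [255, 253, 122], [255, 253, 123], [255, 252, 121], [255, 252, 121], [255, 252, 121], [255, 243, 101], [28, 27, 29]]
fin rear/front [0.0239 0.0004] [-0.0055  0.0004] edges y [ 0.0053 -0.0064] [0.0053 0.0071] plate front top [-0.0174 -0.0457] [-0.0096 -0.0454] pad [-0.0469  0.0003]
```

The fin is centred under the tool (offset <1 mm), its top at (279,187–226). Descending and gripping.

>>> {"name": "play_rows", "arguments": {
  "steps": [0,0,0,0,0,0.03,0,0,0,0,0,0,0.04,0,0,0,0,0,0,0.035,0,0,0,0,0,0,0.02,0,0,0,0,0,0,0.01,0,0,0,0,0,0,0,0.3,0,0,0,0,0,0,0.5,0,0,0,0,0,0,0.7,0,0,0,0,0,0,0.8,0,0,0,0,0,0,0.8]
}}

```text
time_s: 9.95
ee_pos: [0.4543, 0.0115, 0.0564]
tool_rot: [[-0.989, -0.15, 0.003], [-0.15, 0.989, -0.0], [-0.003, -0.001, -1.0]]
wrist_force: [4.3, -7.8, -5.0]
finger_gap: 0.0128
finger_force: 58.4
```

Run:
```python
from h import *
# w3 view: distances with that pose
p=([0.5745,0.0297,0.1958],np.array([[-0.989,-0.15,0.011],[-0.15,0.989,0.002],[-0.011,0.001,-1.0]]))
th=.15;ex=np.array([np.cos(th),np.sin(th),0])
im=np.load("pics/w3.npy"); print([(v,im[v,225].tolist()) for v in range(252,292,4)],[(v,im[v,280].tolist()) for v in range(90,148,3)])
for nm,u,v,z in(("stop259",225,259,.076),("stop287",225,287,.076),("cap rear top",280,121,.062),("pad101",280,101,.03),("pad93",280,93,.06)): print(nm,ray("wrist",u,v,z,p)@ex)
print(np.array([.4527,.0121,0])@ex+.039)
```

```text
[(252, [142, 142, 142]), (256, [152, 153, 152]), (260, [187, 97, 47]), (264, [194, 102, 51]), (268, [218, 113, 56]), (272, [218, 113, 56]), (276, [217, 113, 56]), (280, [217, 112, 54]), (284, [222, 115, 57]), (288, [66, 49, 44])] [(90, [220, 220, 219]), (93, [61, 60, 59]), (96, [62, 60, 60]), (99, [52, 50, 51]), (102, [138, 137, 137]), (105, [148, 147, 147]), (108, [151, 151, 150]), (111, [151, 150, 150]), (114, [220, 220, 219]), (117, [205, 206, 205]), (120, [65, 96, 172]), (123, [81, 146, 247]), (126, [88, 155, 251]), (129, [86, 154, 250]), (132, [86, 154, 250]), (135, [84, 151, 249]), (138, [83, 150, 249]), (141, [71, 135, 242]), (144, [242, 248, 244]), (147, [250, 252, 250])]
stop259 0.6278252308855783
stop287 0.6575995159562157
cap rear top 0.5073313428355466
pad101 0.48957620901415666
pad93 0.48347175660145436
0.4884248683845768
```

>>> {"name": "play_rows", "arguments": {
  "steps": [0,0,0,-0.003,0,0,0.8,0,0,0,-0.004,0,0,0.8,0,0,0,-0.004,0,0,0.8,0,0,0,-0.004,0,0,0.8]
}}

```text
time_s: 10.35
ee_pos: [0.4625, 0.0126, 0.0563]
tool_rot: [[-0.989, -0.148, -0.01], [-0.148, 0.989, -0.002], [0.01, -0.001, -1.0]]
wrist_force: [-13.8, -1.1, 13.4]
finger_gap: 0.013
finger_force: 61.3
```

>>> {"name": "play_rows", "arguments": {
  "steps": [0,0,0,0,0,0,0.8,0,0,0,0,0,0,0.8]
}}

```text
time_s: 10.55
ee_pos: [0.4633, 0.0127, 0.0564]
tool_rot: [[-0.989, -0.148, -0.008], [-0.148, 0.989, -0.002], [0.008, -0.001, -1.0]]
wrist_force: [-10.9, -2.5, 12.3]
finger_gap: 0.0127
finger_force: 60.8
```

>>> {"name": "play_rows", "arguments": {
  "steps": [0,0,0,-0.002,0,0,0.8,0,0,0,-0.002,0,0,0.8,0,0,0,-0.002,0,0,0.8]
}}

```text
time_s: 10.85
ee_pos: [0.4683, 0.0134, 0.0564]
tool_rot: [[-0.989, -0.148, -0.01], [-0.148, 0.989, -0.002], [0.01, -0.001, -1.0]]
wrist_force: [-14.4, -2.6, 13.1]
finger_gap: 0.0127
finger_force: 61.1
```

>>> {"name": "play_rows", "arguments": {
  "steps": [0,0,0,-0.002,0,0,0.8,0,0,0,-0.002,0,0,0.8,0,0,0,-0.002,0,0,0.8]
}}

```text
time_s: 11.15
ee_pos: [0.4739, 0.0143, 0.0563]
tool_rot: [[-0.989, -0.148, -0.011], [-0.148, 0.989, -0.003], [0.011, -0.001, -1.0]]
wrist_force: [-15.1, -1.7, 15.1]
finger_gap: 0.0131
finger_force: 61.4
```

>>> {"name": "play_rows", "arguments": {
  "steps": [0,0,0,-0.002,0,0,0.8,0,0,0,-0.002,0,0,0.8]
}}

```text
time_s: 11.35
ee_pos: [0.4777, 0.0148, 0.0563]
tool_rot: [[-0.989, -0.147, -0.011], [-0.147, 0.989, -0.003], [0.011, -0.001, -1.0]]
wrist_force: [-14.7, -2.1, 13.5]
finger_gap: 0.0131
finger_force: 61.3
```

>>> {"name": "play_rows", "arguments": {
  "steps": [0,0,0,-0.002,0,0,0.8,0,0,0,-0.002,0,0,0.8]
}}

```text
time_s: 11.55
ee_pos: [0.4817, 0.0154, 0.0563]
tool_rot: [[-0.989, -0.147, -0.011], [-0.147, 0.989, -0.003], [0.011, -0.001, -1.0]]
wrist_force: [-14.2, -1.8, 12.9]
finger_gap: 0.0129
finger_force: 61.3
```

>>> {"name": "play_rows", "arguments": {
  "steps": [0,0,0,-0.002,0,0,0.8,0,0,0,-0.002,0,0,0.8]
}}

```text
time_s: 11.75
ee_pos: [0.4856, 0.016, 0.0563]
tool_rot: [[-0.989, -0.147, -0.011], [-0.147, 0.989, -0.003], [0.011, -0.001, -1.0]]
wrist_force: [-14.6, -2.6, 13.6]
finger_gap: 0.0133
finger_force: 61.2
```

>>> {"name": "play_rows", "arguments": {
  "steps": [0,0,0,-0.002,0,0,0.8,0,0,0,-0.001,0,0,0.8]
}}

```text
time_s: 11.95
ee_pos: [0.4886, 0.0164, 0.0563]
tool_rot: [[-0.989, -0.148, -0.011], [-0.148, 0.989, -0.003], [0.011, -0.001, -1.0]]
wrist_force: [-14.9, -1.8, 13.1]
finger_gap: 0.0128
finger_force: 61.1
```

>>> {"name": "play_rows", "arguments": {
  "steps": [0,0,0,-0.001,0,0,0.8,0,0,0,-0.001,0,0,0.8]
}}

```text
time_s: 12.15
ee_pos: [0.4905, 0.0167, 0.0563]
tool_rot: [[-0.989, -0.147, -0.011], [-0.147, 0.989, -0.003], [0.011, -0.001, -1.0]]
wrist_force: [-14.3, -2.3, 12.5]
finger_gap: 0.0129
finger_force: 61.1
```

Run:
```python
from h import *
s=ctrl.observe();print(s["ee_pos"],s["wrist_force"]); im=ctrl.capture("wrist"); np.save("pics/w5.npy",im)
p=(s["ee_pos"],s["tool_rot"]); v=180; 
cv2.imwrite("pics/w5.png",cv2.resize(im[150:400,180:400],None,fx=2.4,fy=2.4)[...,::-1])
```

```text
[0.4905285  0.01673344 0.05634516] [-14.33501989  -2.30503482  12.49860975]
```

View pics/w5.png

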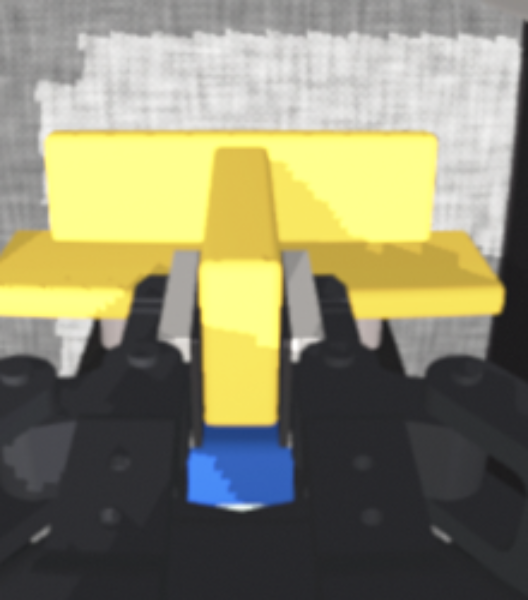

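The fin is gripped, with the blue cap just ahead of it at crop (240,465); no bedding force yet. Going on in millimetre steps.

>>> {"name": "play_rows", "arguments": {
  "steps": [0,0,0,-0.001,0,0,0.8,0,0,0,-0.001,0,0,0.8]
}}

```text
time_s: 12.4
ee_pos: [0.4925, 0.017, 0.0563]
tool_rot: [[-0.989, -0.147, -0.011], [-0.147, 0.989, -0.003], [0.011, -0.001, -1.0]]
wrist_force: [-14.3, -2.2, 12.6]
finger_gap: 0.0132
finger_force: 61.1
```

>>> {"name": "play_rows", "arguments": {
  "steps": [0,0,0,-0.001,0,0,0.8,0,0,0,-0.001,0,0,0.8]
}}

```text
time_s: 12.6
ee_pos: [0.4944, 0.0173, 0.0563]
tool_rot: [[-0.989, -0.147, -0.011], [-0.147, 0.989, -0.003], [0.011, -0.001, -1.0]]
wrist_force: [-14.9, -3.6, 12.9]
finger_gap: 0.0132
finger_force: 61.1
```

>>> {"name": "play_rows", "arguments": {
  "steps": [0,0,0,-0.001,0,0,0.8]
}}

```text
time_s: 12.7
ee_pos: [0.4954, 0.0175, 0.0564]
tool_rot: [[-0.989, -0.147, -0.011], [-0.147, 0.989, -0.003], [0.012, -0.001, -1.0]]
wrist_force: [-14.1, -2.6, 12.5]
finger_gap: 0.0127
finger_force: 61.1
```

>>> {"name": "play_rows", "arguments": {
  "steps": [0,0,0,-0.001,0,0,0.8,0,0,0,-0.001,0,0,0.8]
}}

```text
time_s: 12.9
ee_pos: [0.4969, 0.0177, 0.0563]
tool_rot: [[-0.989, -0.147, -0.012], [-0.147, 0.989, -0.003], [0.013, -0.001, -1.0]]
wrist_force: [-16.9, -2.7, 15.0]
finger_gap: 0.013
finger_force: 61.3
```

>>> {"name": "play_rows", "arguments": {
  "steps": [0,0,0,-0.001,0,0,0.8]
}}

```text
time_s: 13.0
ee_pos: [0.4977, 0.0178, 0.0563]
tool_rot: [[-0.989, -0.147, -0.013], [-0.147, 0.989, -0.003], [0.013, -0.001, -1.0]]
wrist_force: [-16.1, -0.6, 14.4]
finger_gap: 0.0134
finger_force: 61.4
```

Run:
```python
from h import *
s=ctrl.observe();print(s["ee_pos"],s["wrist_force"]); 
a=ctrl.capture("scene"); b=ctrl.capture("top"); np.save("pics/s6.npy",a);np.save("pics/t6.npy",b)
A=cv2.resize(a[150:270,250:400],None,fx=4,fy=4,interpolation=2); B=cv2.resize(b[145:265,205:290],None,fx=4,fy=4,interpolation=2)
cv2.imwrite("pics/st6.png",cv2.resize(np.hstack([A,B]),None,fx=.85,fy=.85)[...,::-1])
```

```text
[0.49765637 0.01778014 0.05633602] [-16.14483072  -0.61258413  14.40017915]
```

View pics/st6.png

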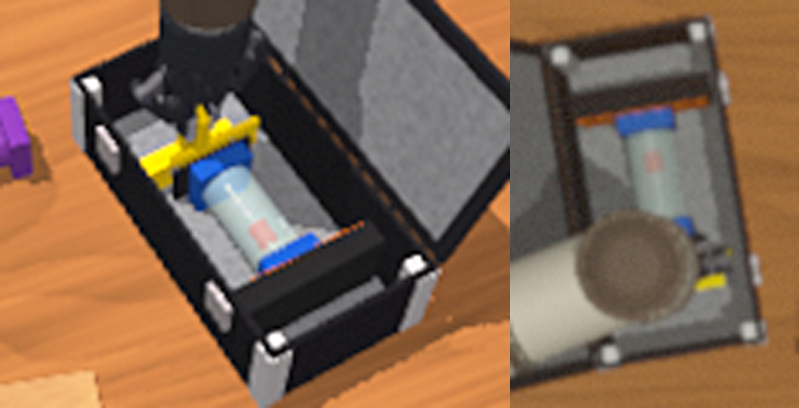

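The tube is bedded against the orange stop (touching at right crop (645,120)), and the force has started to rise from TCP x ≈ 0.4955. Aim for about 6 mm more than that.

>>> {"name": "play_rows", "arguments": {
  "steps": [0,0,0,-0.001,0,0,0.8,0,0,0,-0.001,0,0,0.8]
}}

```text
time_s: 13.3
ee_pos: [0.4991, 0.018, 0.0563]
tool_rot: [[-0.989, -0.147, -0.014], [-0.147, 0.989, -0.003], [0.014, -0.001, -1.0]]
wrist_force: [-18.2, -2.0, 15.7]
finger_gap: 0.0132
finger_force: 61.5
```

>>> {"name": "play_rows", "arguments": {
  "steps": [0,0,0,-0.001,0,0,0.8]
}}

```text
time_s: 13.4
ee_pos: [0.4999, 0.0181, 0.0563]
tool_rot: [[-0.989, -0.147, -0.014], [-0.147, 0.989, -0.003], [0.015, -0.001, -1.0]]
wrist_force: [-18.6, -1.8, 17.0]
finger_gap: 0.013
finger_force: 61.6
```

>>> {"name": "play_rows", "arguments": {
  "steps": [0,0,0,-0.001,0,0,0.8]
}}

```text
time_s: 13.5
ee_pos: [0.5005, 0.0182, 0.0563]
tool_rot: [[-0.989, -0.147, -0.015], [-0.147, 0.989, -0.004], [0.015, -0.001, -1.0]]
wrist_force: [-18.7, -1.4, 17.5]
finger_gap: 0.0134
finger_force: 61.7
```

>>> {"name": "play_rows", "arguments": {
  "steps": [0,0,0,-0.001,0,0,0.8,0,0,0,0.002,0,0,0.8,0,0,0,0.002,0,0,0.8]
}}

```text
time_s: 13.8
ee_pos: [0.5014, 0.0184, 0.0564]
tool_rot: [[-0.989, -0.148, -0.007], [-0.148, 0.989, -0.002], [0.007, -0.001, -1.0]]
wrist_force: [-5.6, -4.7, 3.2]
finger_gap: 0.0128
finger_force: 59.7
```

>>> {"name": "play_rows", "arguments": {
  "steps": [0,0,0,0.001,0,0,0.8,0,0,0,0,0,0,0.6,0,0,0,0,0,0,0.3,0,0,0,0,0,0,0,0,0,0,0,0,0,0,0,0,0,0,0,-0.02,0,0,0,0,0,0,-0.04,0,0,0,0,0,0,-0.04,0,0,0,0,0,0,-0.04,0,0,0,0,0,0,0,0]
}}

```text
time_s: 14.8
ee_pos: [0.5082, 0.0209, 0.2016]
tool_rot: [[-0.988, -0.151, 0.013], [-0.151, 0.989, 0.003], [-0.013, 0.001, -1.0]]
wrist_force: [0.6, 0.5, 0.4]
finger_gap: 0.0431
finger_force: 0.0
```

Run:
```python
from h import *
s=ctrl.observe(); p=(s["ee_pos"],s["tool_rot"]); R=np.array(s["tool_rot"]); im=ctrl.capture("wrist"); np.save("pics/w7.npy",im); print(np.round(p[0],4))
cv2.imwrite("pics/w7.png",cv2.resize(im[130:380,180:400],None,fx=2.4,fy=2.4)[...,::-1])
```

```text
[0.5082 0.0209 0.2016]
```

View pics/w7.png

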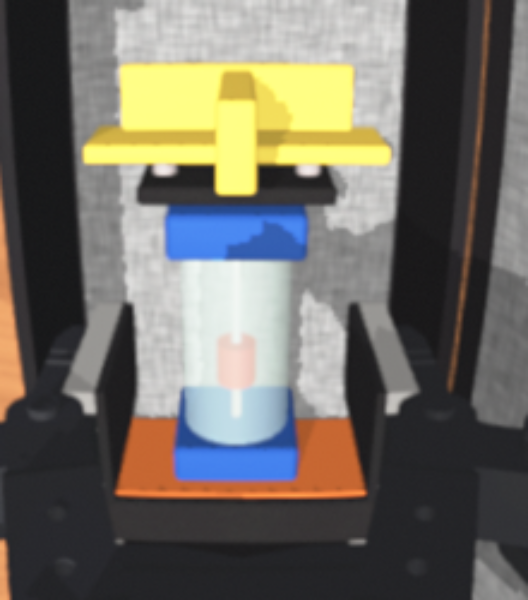

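The pad bears on the cap (crop (237,190)), and the tube is seated against the orange face. Next, over the lid to come down behind it.

>>> {"name": "play_rows", "arguments": {
  "steps": [0,0,0,0,0,-0.04,0.5,0,0,0,0,0,-0.04,1,0,0,0,0,0,-0.04,1,0,0,0,0,0,-0.02,1,0,0,0,-0.013,0.039,0,1,0,0,0,-0.013,0.039,0,1,0,0,0,-0.013,0.039,0,1,0,0,0,-0.013,0.039,0,1,0,0,0,-0.013,0.039,0,1,0,0,0,0,0,0,1]
}}

```text
time_s: 15.85
ee_pos: [0.5395, 0.2266, 0.3318]
tool_rot: [[-0.988, -0.154, -0.004], [-0.154, 0.988, -0.002], [0.004, -0.001, -1.0]]
wrist_force: [-0.4, 0.2, -0.8]
finger_gap: -0.0001
finger_force: 0.0
```

Run:
```python
from h import *
s=ctrl.observe(); print(np.round(s["ee_pos"],4))
im=np.load("pics/w7.npy"); R=np.array([[-.988,-.151,.013],[-.151,.989,.003],[-.013,.001,-1.]]); p=([.5082,.0209,.2016],R)
f=lambda u,v,z: ray("wrist",u,v,z,p)@np.array([.9888,.1494,0])
# plate front top edge, cap rear top edge
print([(v,im[v,226].tolist()) for v in range(182,204,2)],[(v,im[v,279].tolist()) for v in range(206,226,2)])
print(f(226,189.5,.044),f(279,216,.062), "gap free 22 mm")
b=ctrl.capture("top"); np.save("pics/t8.npy",b)
print(blobs(b,(0,180,100),(5,255,255),20)[1], [ray("top",*q[1],.13).round(3) for q in blobs(b,(0,180,100),(5,255,255),20)[1]])
```

```text
[0.5395 0.2266 0.3318]
[(182, [161, 145, 98]), (184, [201, 170, 68]), (186, [210, 178, 70]), (188, [211, 179, 70]), (190, [244, 222, 87]), (192, [255, 255, 132]), (194, [255, 254, 133]), (196, [255, 255, 125]), (198, [198, 174, 115]), (200, [134, 134, 134]), (202, [136, 134, 134])] [(206, [255, 254, 130]), (208, [255, 255, 131]), (210, [255, 249, 106]), (212, [61, 56, 54]), (214, [53, 53, 60]), (216, [40, 71, 136]), (218, [42, 79, 153]), (220, [60, 114, 222]), (222, [72, 133, 239]), (224, [74, 136, 242])]
0.5063285211858848 0.5267366506669459 gap free 22 mm
[(np.int32(126), [127.3, 233.6], [118, 227, 17, 13]), (np.int32(3160), [430.9, 372.5], [382, 331, 105, 84])] [array([0.479, 0.412, 0.13 ]), array([ 0.024, -0.538,  0.13 ])]
```

Pad load reads about 5 to 7 N from the 0.8 N/mm rise, and the picture agrees, so it is in the band. Jar is well clear at (0.48, 0.41). Descending behind the lid and pushing it over.

>>> {"name": "play_rows", "arguments": {
  "steps": [0,0,0,0,0,0.03,1,0,0,0,0,0,0.04,1,0,0,0,0,0,0.04,1,0,0,0,0,0,0.015,1,0,0,0,0,-0.015,0,1,0,0,0,0,-0.015,0,1,0,0,0,0,-0.015,0,1,0,0,0,0,-0.015,0,1]
}}

```text
time_s: 16.7
ee_pos: [0.5497, 0.1625, 0.2153]
tool_rot: [[-0.989, -0.15, 0.005], [-0.15, 0.989, 0.002], [-0.006, 0.001, -1.0]]
wrist_force: [-12.3, 5.1, 23.9]
finger_gap: 0.0001
finger_force: 12.8
```

Run:
```python
from h import *
s=ctrl.observe();print(s["ee_pos"],s["wrist_force"],s["moment"]); 
a=ctrl.capture("scene"); b=ctrl.capture("wrist"); np.save("pics/s9.npy",a)
A=cv2.resize(a[60:270,230:440],None,fx=2,fy=2,interpolation=2); B=cv2.resize(b,None,fx=.68,fy=.68,interpolation=3); B=np.vstack([B,np.zeros((420-B.shape[0],B.shape[1],3),np.uint8)])
cv2.imwrite("pics/s9.png",cv2.resize(np.hstack([A,B]),(795,416))[...,::-1]); print(ctrl.observe()["wrist_force"])
```

```text
[0.54966847 0.1624795  0.21533041] [-12.27251625   5.14392214  23.88932159] [ 0.99570074  3.02742038 -0.12622479]
[-7.37669573  2.79615869 12.98461877]
```

View pics/s9.png

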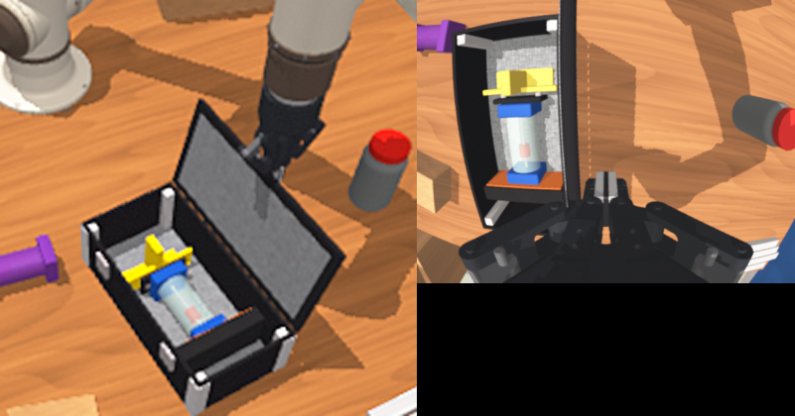

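The scene shows the gripper's side linkage resting on the lid's upper edge (left half, about (262,150)). Raising a little so only the fingers push.

>>> {"name": "play_rows", "arguments": {
  "steps": [0,0,0,0,0.01,-0.01,1,0,0,0,0,0.01,-0.014,1,0,0,0,0,0,0,1,0,0,0,0,0,0,1]
}}

```text
time_s: 17.2
ee_pos: [0.5463, 0.1834, 0.2357]
tool_rot: [[-0.989, -0.15, 0.003], [-0.15, 0.989, 0.002], [-0.004, 0.002, -1.0]]
wrist_force: [0.2, 2.4, 3.4]
finger_gap: 0.0003
finger_force: 1.3
```

>>> {"name": "play_rows", "arguments": {
  "steps": [0,0,0,0,-0.01,0,1,0,0,0,0,-0.01,0,1,0,0,0,0,-0.01,0,1]
}}

```text
time_s: 17.5
ee_pos: [0.5495, 0.1518, 0.2334]
tool_rot: [[-0.989, -0.149, -0.002], [-0.149, 0.989, -0.001], [0.002, -0.001, -1.0]]
wrist_force: [0.1, 0.3, 0.2]
finger_gap: -0.0002
finger_force: 0.3
```

>>> {"name": "play_rows", "arguments": {
  "steps": [0,0,0,0,-0.012,0,1,0,0,0,0,-0.015,0,1,0,0,0,0,-0.015,0,1,0,0,0,0,-0.015,0,1]
}}

```text
time_s: 17.9
ee_pos: [0.5585, 0.0953, 0.2341]
tool_rot: [[-0.989, -0.149, -0.001], [-0.149, 0.989, -0.0], [0.001, -0.0, -1.0]]
wrist_force: [-0.3, -0.9, 0.1]
finger_gap: 0.0003
finger_force: 0.1
```

>>> {"name": "play_rows", "arguments": {
  "steps": [0,0,0,0,-0.01,0,1,0,0,0,0,0,0,1,0,0,0,0,0,0,1,0,0,0,0,0,0,1,0,0,0,0,0,0,1]
}}

```text
time_s: 18.4
ee_pos: [0.5599, 0.0875, 0.2343]
tool_rot: [[-0.989, -0.15, 0.0], [-0.15, 0.989, 0.0], [-0.0, 0.0, -1.0]]
wrist_force: [-0.1, 0.1, -0.6]
finger_gap: 0.0002
finger_force: 0.0
```

Run:
```python
from h import *
s=ctrl.observe();print(s["ee_pos"],s["wrist_force"])
a=ctrl.capture("scene"); np.save("pics/s10.npy",a)
cv2.imwrite("pics/s10.png",cv2.resize(a[60:270,230:440],None,fx=2.5,fy=2.5,interpolation=2)[...,::-1])
```

```text
[0.55994352 0.08754321 0.23430107] [-0.11817799  0.14216892 -0.57214012]
```

View pics/s10.png

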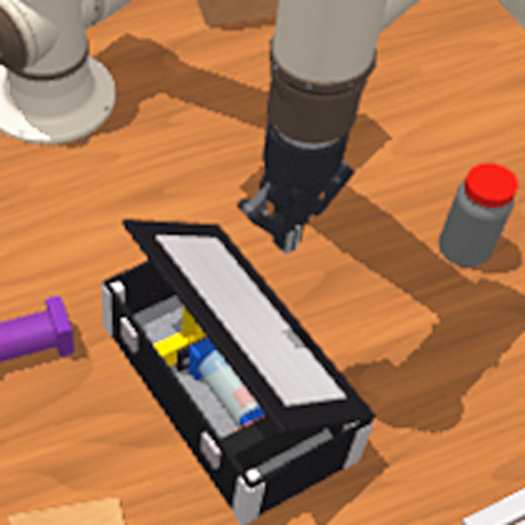

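The lid is past upright and on its way down. Letting it settle while I move clear.

>>> {"name": "play_rows", "arguments": {
  "steps": [0,0,0,0,0,-0.03,1,0,0,0,0,0,-0.03,1,0,0,0,0,0.03,0,1,0,0,0,0,0.03,0,1,0,0,0,0,0,0,1,0,0,0,0,0,0,1,0,0,0,0,0,0,1,0,0,0,0,0,0,1,0,0,0,0,0,0,1,0,0,0,0,0,0,1]
}}

```text
time_s: 19.45
ee_pos: [0.5511, 0.1458, 0.2943]
tool_rot: [[-0.989, -0.149, -0.0], [-0.149, 0.989, -0.0], [0.0, -0.0, -1.0]]
wrist_force: [0.0, 0.0, 0.2]
finger_gap: 0.0003
finger_force: 0.0
```

Run:
```python
from h import *
a=ctrl.capture("scene")
cv2.imwrite("pics/s11.png",cv2.resize(a[130:280,250:400],None,fx=3.5,fy=3.5,interpolation=2)[...,::-1])
```

```text
(no output)
```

View pics/s11.png

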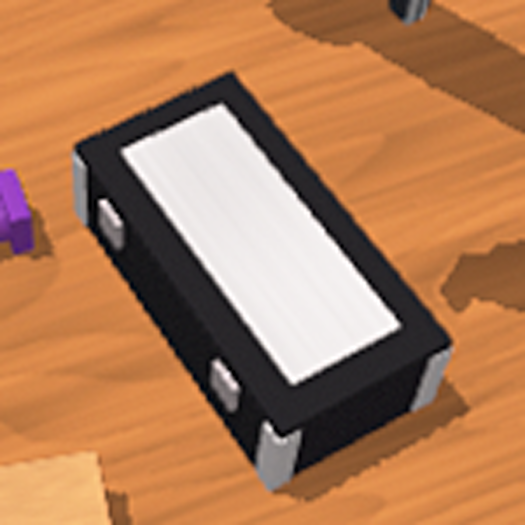

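The lid lies flush shut and the robot is clear of everything. Handing in.

```bash
python3 -c "
from plant import ctrl
print(ctrl.finish_job())"
```

```text
the job is handed in; nothing more can be done
None
```

The tube is bedded against the stop block with the sprung pad pressing on it at an estimated 5–7 N, the lid is shut, the carton, tape roll and jar weren't touched, and I handed the job in at about 19.5 s; no verdict came back.

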